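# Set the focus gauge on an impeller and hold the loupe at its pointer

### The job

Gently lower the sliding part of the focus gauge (the black knob on top is there to push it down) until its foot rests on the impeller on the pedestal, so that the gauge's pointer marks the focal height, and leave it there. Then pick up the loupe and hold it level over the middle of the impeller with its lens at the height of the pointer, touching neither gauge nor impeller; finish while still holding it there. Leave the impeller where it sits and the other things alone.

Things in the scene. Friction and masses are not known exactly. Their poses are not given: they have to be found in the camera images.
- gauge: Focus gauge, fixed to the bench: a grey foot plate 126 x 64 x 8 mm with an upright steel tube (19 mm thick, its top 125 mm above the bench). Origin: on the bench, straight below the middle of the pedestal; the tube's axis stands at 60 mm along its x axis (x points from the pedestal to the tube), z is up. The tube carries the sliding part with knob, foot and pointer.
- gauge_slide (a joint): The gauge's sliding part, which runs vertically in the tube: value in m, 0 at its lowest stop, growing to 0.075 as it is raised; the foot's sole is 40 mm plus this value above the bench. Its weight is carried by a spring, and friction of about 2.5 N keeps it wherever it is left. It starts raised, with its foot clear of the impeller.
- gauge_knob (a point): Middle of the flat top of the black round knob (30 mm across, 16 mm high) on top of the sliding part, over the tube's axis; 115 mm above the foot's sole. It is pushed straight down from above.
- gauge_foot (a point): Middle of the sole of the gauge's foot (8 mm round), at 22 mm along the gauge's x axis, over the rim of the impeller; moves with the slide. A thin rod (7 mm square), 42 mm along the gauge's x axis, carries it from the crossbar under the knob.
- gauge_pointer (a point): Tip of the small pointer on that rod, at 30 mm along the gauge's x axis and pointing at the axis of the pedestal, always 60 mm above the foot's sole: it marks the height for the lens.
- pedestal_top (a point): Middle of the top of the round aluminium pedestal (62 mm across, fixed), on which the impeller stands; its height differs from 28 to 48 mm above the bench.
- impeller_center (a point): Centre, half-way up, of the black fan impeller (55 mm across, 20 mm high, loose, 18 g) that stands on the pedestal; a second one like it lies on the bench and is not meant. z is up.
- loupe_lens (a point): Loupe (loose, 90 g, 169 mm long, 18 mm high, lying flat): centre of the lens, half-way up its steel ring (48 mm across, 18 mm high). z is the lens axis (up while the loupe lies flat); x points from the handle to the lens.
- loupe_grip (a point): Point of balance on the loupe's straight black handle (14 mm wide, 18 mm high, 113 mm long, flat sides), half-way up, 70 mm behind the lens's centre; same axes as loupe_lens; the handle runs from 42 mm in front of this point to 75 mm behind it.
- weight: Small brass-coloured reference weight (28 mm round, 42 mm high) standing beside the gauge's foot plate; leave it. Origin: middle of its underside.
- feeler: Feeler gauge, blades folded (18 x 100 x 10 mm), lying beside the gauge's foot plate; leave it. Origin: middle of its underside.
- spare: A second black impeller (55 mm across, 20 mm high) lying on the bench at the left; leave it. Origin: middle of its underside.
- driver: Screwdriver (160 mm long) lying at the left; leave it. Origin: middle of its underside.
- jar: White jar (58 mm across, 54 mm high) standing at the left; leave it. Origin: middle of its underside.
- loupe: The whole loupe described under loupe_lens. Origin: on its underside, 60 mm behind the lens's centre.
- pedestal: The pedestal (see pedestal_top); origin 48 mm below the middle of its top.
- impeller: The impeller on the pedestal; origin: middle of its underside.

How it is judged:
By the outcome, as a careful person would: the job done as asked, in the order asked, and still so for the second after the job is handed in, while the arm keeps its last pose, push and grip.
It also fails if it takes over 51 s, if anything falls off the work surface, if the arm or the gripper's body presses on something with over 40 N, if the wrist force passes 120 N, or if a joint passes its speed limit or range.

### The arm

A 6-joint arm with a two-finger parallel gripper is mounted at the origin on a cart in front of the work surface, level with it; the furniture and walls round the work are solid. World frame = base frame: x ahead of the robot, y to its left, z up, the work surface at z = 0. Lengths are in m, angles in degrees, forces in N, time in s.
With the tool pointing down it reaches from about 0.25 to 0.725 m from the base axis. Payload 9.7 kg.
Tool frame: the origin (TCP) lies midway between the tips of the shut fingers; the grasp point (between the pads) lies 19 mm behind it (bot.hold_point_z is the distance from the TCP to the grasp point, in m); z points along the fingers, y is the line along which they close (so a half turn about z gives the same grasp; the last joint's range is limited). The gripper opens to 85 mm and grips with 20 to 120 N. Pads are 22 mm wide; open, the fingers measure 114 mm over their backs; the gripper's body (76 mm by 85 mm) begins 54 mm behind the grasp point. The pads swing forward as they close: fully open they stand 13 mm farther back than shut.
Start: joints at [71.391, 4.979, 10.078, 95.1, 0, 90], TCP at [0.176, 0.521, 0.231] pointing down, gripper open.
Joint ranges: [-179.16, 179.16], [-48.56, 103.87], [-65.8, 70.77], [-126.05, 130.52], [-82.76, 87.17], [-180, 180]. Speed limits (degrees/s): [127.2, 127.2, 147.25, 180, 180, 180].

### API

Orientations are given as [roll, pitch, yaw] about the fixed x, y, z axes, in that order (R = Rz(yaw) Ry(pitch) Rx(roll)).
In Python, from workcell import bot gives the robot as it stands.
- The arm moves only by the tool play_rows, never from a script. Its argument "steps" is a list that holds one entry, the list of rows, each a list of 4 numbers: the shift along the tool's x, y, z in m, then the turn about the tool's z in rad. In form: [[[tx, ty, tz, yaw], ...]]. A call has exactly 5 rows; each row shifts and turns the commanded pose from where the row before left it, along the tool's axes as they then stand; what a row does not reach is not made up. A row lasts 1/12 s, in which the tool goes at most 41.7 mm and 7.16 degrees, less where a joint would pass 70% of its speed; a pose out of reach is approached as far as the arm can. A call is refused whole if a number of a shift passes 0.0417 or a number of a turn 0.125, either way. A call with a gripper value outside its range is refused whole. "gripper" is the finger opening in m, from 0 to 0.0854, set as the call begins (left out, the last holds). The fingers move at their own pace and stop on an object; "squeeze" is the grip in N (left out, the last holds). Time passes only in rows, so rows that do not move let the fingers close, or fill a call up. It gives the time, the measured TCP pose, the force, the opening and the grip force at its end, in the units of the state.
- bot.get_obs(): the state, without advancing time (a new reading comes with each control period).
- bot.camera(name): name is "side" or "top"; returns a dict with "img" (384x512x3 uint8, blue, green, red), "vfov" (degrees; the focal length in pixels is half the picture's height over the tangent of half this angle, whatever the lens; pixels are square), "cx", "cy" (the principal point, pixels), "xyz" and "attitude" of the camera in the world. Camera axes: x right, y down, z forward; pixel columns grow to the right and rows downward; lengths in m; the calibration is good to about 2 mm. A picture is of the moment at which its call begins. There is no depth.
- bot.job_done(): hands the job in; it is judged then, once.
The state is a dict: "time": time; "q": joint angles; "qd": joint speeds; "joint_efforts": joint torques, N m; "ee_pos": TCP position; "tcp_rot": TCP orientation; "wrist_force": force on the tool from outside, world axes, zero at the start; "torque": the same for the moment, N m; "opening": finger opening in m; "grasp_force": force on a finger pad.
Only numpy, scipy, OpenCV 4.12 (cv2) and the standard library are available. Lean on these libraries where they do the work, as an engineer would, in place of code of your own. Each camera call takes 0.05 s, during which the arm holds its last target. There are 200 camera calls.

## Working session

There is one attempt and no reset: what is moved stays moved. The work goes in short steps, Python scripts to look and compute and a tool call to move; the robot and the scene stay as the last step left them, time stands still between calls to the robot, and variables do not carry over. Pictures are saved under pics/ and viewed, at most 10 in all, crops included, and the job is handed in when it is done.

Besides the shell and the picture viewer there is one more tool, called after ">>>" by a JSON object that holds its "fn" and its "kwargs", one argument or row to a line. play_rows: Moves the arm, as the interface text tells. Its arguments: {"type":"object","properties":{"steps":{"type":"array","items":{"type":"array","items":{"type":"array","items":{"type":"number"}}}},"gripper":{"type":"number"},"squeeze":{"type":"number"}},"required":["steps"]}

```bash
mkdir -p pics; cat > h.py <<'E'
import numpy as np, cv2
from scipy.spatial.transform import Rotation as R
from workcell import bot
def cam(n):
    c=bot.camera(n); c['f']=192/np.tan(np.radians(c['vfov']/2)); 
    a=np.array(c['attitude'],float); c['R']=a if a.shape==(3,3) else R.from_euler('xyz',a,degrees=True).as_matrix()
    return c
def ray(c,u,v):
    return c['R']@np.array([(u-c['cx'])/c['f'],(v-c['cy'])/c['f'],1])
def atz(c,u,v,z):
    d=ray(c,u,v); p=np.array(c['xyz']); return p+d*(z-p[2])/d[2]
def proj(c,p):
    q=c['R'].T@(np.array(p)-c['xyz']); return c['cx']+c['f']*q[0]/q[2], c['cy']+c['f']*q[1]/q[2]
E
python3 - <<'E'
from h import *
for n in('top','side'):
    c=cam(n); cv2.imwrite(f'pics/{n}0.png',cv2.resize(c['img'],(800,600),interpolation=cv2.INTER_CUBIC)); print(n,c['vfov'],c['cx'],c['cy'],c['xyz'],c['attitude'])
print(bot.get_obs(),bot.hold_point_z)
E
```

```text
top 42.43419189043267 257.7870220500277 196.46654954368188 [0.40850651 0.13932717 1.20098924] [-174.26956807    0.38563553  -89.97823922]
side 55.090461064675445 254.97387738118056 189.67731174021094 [ 0.50425933 -0.65989773  0.45727675] [-114.49652087    1.48823604   -2.7965504 ]
{'time': 0.1, 'q': array([ 7.13887228e+01,  5.00762056e+00,  1.00399178e+01,  9.51004325e+01,
       -4.14535286e-04,  9.00005865e+01]), 'qd': array([ 0.04413874, -0.0512403 ,  0.131709  , -0.02602945,  0.02219769,
        0.00829582]), 'joint_efforts': array([ 1.73475786e-03, -5.21564770e+01,  4.65654194e+01,  1.59725075e-02,
        5.20249137e-05, -2.64992082e-06]), 'ee_pos': array([0.17546608, 0.52104118, 0.23066539]), 'tcp_rot': array([-1.79931865e+02,  4.15232484e-04,  1.61388137e+02]), 'wrist_force': array([-0.41002155, -0.03860581,  0.24589938]), 'torque': array([0.03778514, 0.02917777, 0.0024468 ]), 'grasp_force': 0.0, 'opening': 0.08543640111799486} 0.0187
```

View pics/top0.png

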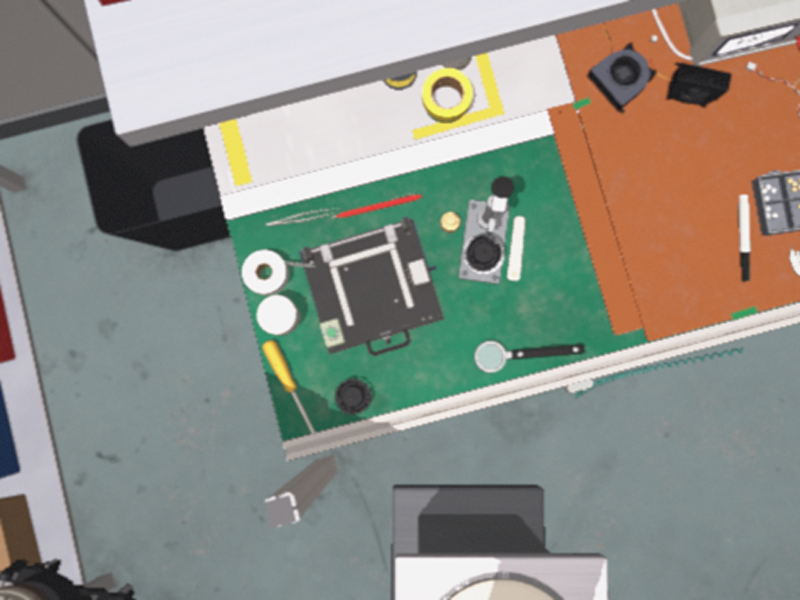

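View pics/side0.png

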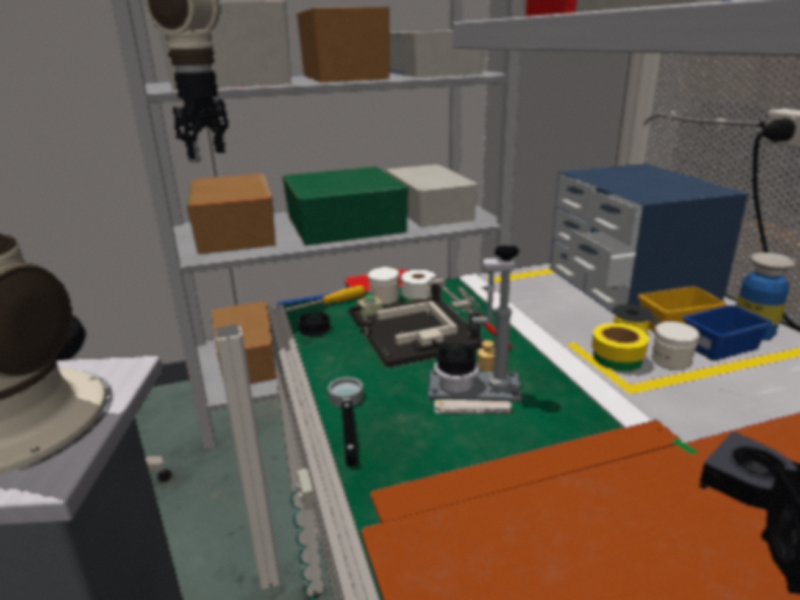

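Top view: impeller/pedestal at about (486,252), knob (502,187), loupe lens (491,356) with handle to (582,349), spare (353,396). Side view: knob top (508,248), impeller (459,350), loupe lens (346,390). Now the close-ups.

```bash
python3 - <<'E'
from h import *
c=cam('top'); i=c['img'][105:245,275:395]; a=cv2.resize(i,None,fx=4.28,fy=4.28,interpolation=cv2.INTER_CUBIC)[:600]
d=cam('side'); j=d['img'][150:300,195:350]; b=cv2.resize(j,None,fx=5,fy=4*1.25,interpolation=cv2.INTER_CUBIC)[:600]
cv2.imwrite('pics/t1.png',a); cv2.imwrite('pics/s1.png',cv2.resize(j,None,fx=4,fy=4,interpolation=cv2.INTER_CUBIC))
E
```

```text
(no output)
```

View pics/t1.png

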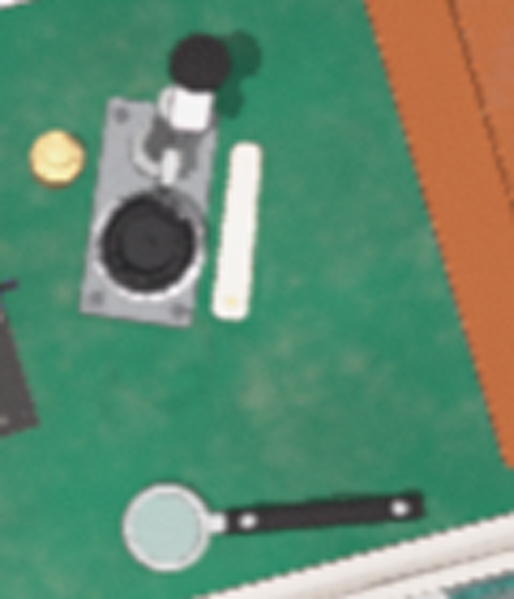

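View pics/s1.png

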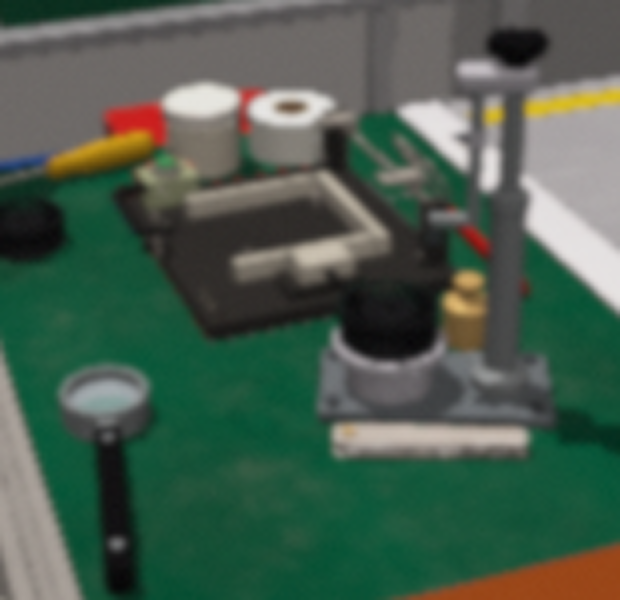

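```bash
cat > fit.py <<'E'
from h import *
from scipy.optimize import least_squares
t=cam('top'); s=cam('side')
T=lambda x,y:(275+(x+.5)/4.28-.5,105+(y+.5)/4.28-.5)
S=lambda x,y:(195+(x+.5)/4-.5,150+(y+.5)/4-.5)
def G(p,a,b,z):
    x,y,w=p[:3]; return [x+a*np.cos(w)-b*np.sin(w),y+a*np.sin(w)+b*np.cos(w),z]
# p: x,y,yaw,slide,h
O=[(t,T(148,243),lambda p:G(p,0,0,p[4]+.02)),(t,T(201,62),lambda p:G(p,.06,0,.155+p[3])),
(s,S(518,40),lambda p:G(p,.06,0,.155+p[3])),(s,S(388,342),lambda p:G(p,0,0,p[4])),(s,S(390,293),lambda p:G(p,0,0,p[4]+.02)),
(s,S(447,218),lambda p:G(p,.022,0,.04+p[3])),(s,S(512,193),lambda p:G(p,.06,0,.125)),(s,S(460,138),lambda p:G(p,.030,0,.1+p[3]))]
def f(p): return np.concatenate([np.array(proj(c,m(p)))-uv for c,uv,m in O])
r=least_squares(f,[.55,.05,0,.05,.038],loss='soft_l1',x_scale=[.1,.1,.5,.05,.02]); p=r.x
print(p,np.degrees(p[2])); print(f(p).reshape(-1,2).round(1).tolist())
for c in [(110,98),(217,118),(191,325),(81,311)]: print('plate',atz(t,*T(*c),.008).round(4))
L=atz(t,*T(166,527),.018); Ls=atz(s,*S(105,393),.018); H=atz(t,*T(424,504),.018); N=atz(t,*T(228,521),.018)
print('lens',L,Ls,'handle',N,H,np.linalg.norm(H-L),'ang',np.degrees(np.arctan2(*(L-H)[1::-1])))
print('driverend',atz(t,353/1.5625,396/1.5625,.02))
E
python3 fit.py
```

```text
[ 0.60852383  0.02697008 -0.19826094  0.05455092  0.03494125] -11.359515090798165
[[-0.2, -1.0], [0.2, -0.2], [0.4, -0.8], [0.7, -1.5], [0.4, 2.8], [-3.1, 5.8], [-0.3, -0.3], [-1.5, -0.2]]
plate [0.6985 0.043  0.008 ]
plate [ 0.6867 -0.0183  0.008 ]
plate [ 0.567  -0.0019  0.008 ]
plate [0.5751 0.0604 0.008 ]
lens [0.45213444 0.01454671 0.018     ] [0.45228262 0.01070614 0.018     ] handle [ 0.45548123 -0.02004615  0.018     ] [ 0.46496759 -0.12941803  0.018     ] 0.1445355906880922 ang 95.09393460574158
driverend [0.39113111 0.22290964 0.02      ]
```

```bash
cat >> fit.py <<'E'
print('--refit')
del O[5]
for c,(a,b) in zip([(110,98),(217,118),(191,325),(81,311)],[(.063,.032),(.063,-.032),(-.063,-.032),(-.063,.032)]):
    O.append((t,T(*c),lambda p,a=a,b=b:G(p,a+p[5],b,.008)))
r=least_squares(f,list(p)+[.03],loss='soft_l1',x_scale=[.1,.1,.5,.05,.02,.02]); p=r.x
print(p,np.degrees(p[2])); print(f(p).reshape(-1,2).round(1).tolist())
print('knob',G(p,.06,0,.155+p[3]))
def tri(a,b):
    A=[];B=[]
    for c,uv in((t,a),(s,b)):
        d=ray(c,*uv);d/=np.linalg.norm(d);M=np.eye(3)-np.outer(d,d);A.append(M);B.append(M@c['xyz'])
    return np.linalg.lstsq(np.vstack(A),np.hstack(B),rcond=None)[0]
k=1.5625
print('shelf corner',tri((125/k,140/k),(455/k,45/k)), tri((125/k,140/k),(455/k,25/k)))
print('shelf right at z.6', atz(t,640/k,10/k,.6))
E
python3 fit.py | sed -n '/refit/,$p'
```

```text
--refit
[ 0.60775194  0.02454271 -0.14640542  0.0535668   0.03581476  0.02454917] -8.38841242396784
[[0.9, -0.8], [-0.1, 0.1], [0.1, -0.5], [0.5, -1.2], [0.2, 3.0], [-0.5, -0.4], [-1.7, 0.4], [-0.2, -0.2], [0.6, -1.2], [-0.2, 0.8], [-0.6, 0.3]]
knob [np.float64(0.6671100538441782), np.float64(0.0157897281150141), np.float64(0.20856680047720694)]
shelf corner [0.65572318 0.42712536 0.43777915] [0.64988279 0.41551833 0.46817508]
shelf right at z.6 [ 0.71088994 -0.04894984  0.6       ]
```

>>> {"fn": "play_rows", "kwargs": {
  "steps": [
    [[-0.01,-0.005,-0.01,0],[-0.02,-0.01,-0.01,0],[-0.03,-0.0155,-0.01,0],[-0.03,-0.0155,-0.01,0],[-0.03,-0.0155,-0.01,0]]
  ],
  "gripper": 0,
  "squeeze": 30
}}

```text
time: 0.82
ee_pos: [0.2705, 0.423, 0.2826]
tcp_rot: [180.0, 0.0, 161.4]
wrist_force: [0.6, 0.2, 0.9]
opening: 0.0254
grasp_force: 0.0
```

>>> {"fn": "play_rows", "kwargs": {
  "steps": [
    [[-0.03,-0.0155,0,0],[-0.03,-0.0155,0,0],[-0.03,-0.0155,0,0],[-0.03,-0.0155,0,0],[-0.03,-0.0155,0,0]]
  ]
}}

```text
time: 1.23
ee_pos: [0.3881, 0.3013, 0.2824]
tcp_rot: [179.9, 0.0, 161.4]
wrist_force: [0.8, 0.5, 0.7]
opening: -0.0001
grasp_force: 0.0
```

>>> {"fn": "play_rows", "kwargs": {
  "steps": [
    [[-0.03,-0.0155,0,0],[-0.03,-0.0155,0,0],[-0.03,-0.0155,0,0],[-0.03,-0.0155,0,0],[-0.03,-0.0155,0,0]]
  ]
}}

```text
time: 1.65
ee_pos: [0.5053, 0.1798, 0.2824]
tcp_rot: [180.0, 0.0, 161.4]
wrist_force: [0.2, 0.2, 0.6]
opening: -0.0
grasp_force: 0.0
```

>>> {"fn": "play_rows", "kwargs": {
  "steps": [
    [[-0.03,-0.0155,0,0],[-0.03,-0.0155,0,0],[-0.03,-0.0155,0,0],[-0.02,-0.01,0,0],[-0.01,-0.005,0,0]]
  ]
}}

```text
time: 2.07
ee_pos: [0.5999, 0.0825, 0.2813]
tcp_rot: [-180.0, 0.0, 161.2]
wrist_force: [0.4, -0.1, 1.0]
opening: -0.0001
grasp_force: 0.0
```

>>> {"fn": "play_rows", "kwargs": {
  "steps": [
    [[-0.02,-0.01,0.005,0],[-0.02,-0.01,0.008,0],[-0.02,-0.01,0.008,0],[-0.015,-0.007,0.007,0],[-0.01,-0.005,0.007,0]]
  ]
}}

```text
time: 2.48
ee_pos: [0.6663, 0.0173, 0.2462]
tcp_rot: [-180.0, -0.0, 161.4]
wrist_force: [0.3, -0.1, 0.0]
opening: 0.0003
grasp_force: 0.0
```

>>> {"fn": "play_rows", "kwargs": {
  "steps": [
    [[0,0,0,0],[0,0,0,0],[0,0,0,0],[0,0,0,0],[0,0,0,0]]
  ]
}}

```text
time: 2.9
ee_pos: [0.6654, 0.0193, 0.2474]
tcp_rot: [180.0, 0.1, 161.4]
wrist_force: [0.5, -0.1, 0.5]
opening: -0.0004
grasp_force: 0.0
```

```bash
python3 - <<'E'
from h import *
t=cam('top');s=cam('side'); o=bot.get_obs(); print(o['ee_pos'],o['wrist_force'],o['tcp_rot'])
print(proj(t,o['ee_pos']),proj(s,o['ee_pos']))
a=cv2.resize(t['img'][80:200,270:380],(385,420),interpolation=cv2.INTER_CUBIC); b=cv2.resize(s['img'][120:240,270:380],(385,420),interpolation=cv2.INTER_CUBIC)
cv2.imwrite('pics/k1.png',np.hstack([a,b]))
E
```

```text
[0.6654807  0.01908417 0.24703177] [ 0.50351395 -0.58277236 -0.33029993] [1.79979292e+02 4.73120508e-02 1.61430196e+02]
(np.float64(322.1500723771877), np.float64(114.98277126982678)) (np.float64(324.0915487519007), np.float64(139.79062404503574))
```

View pics/k1.png

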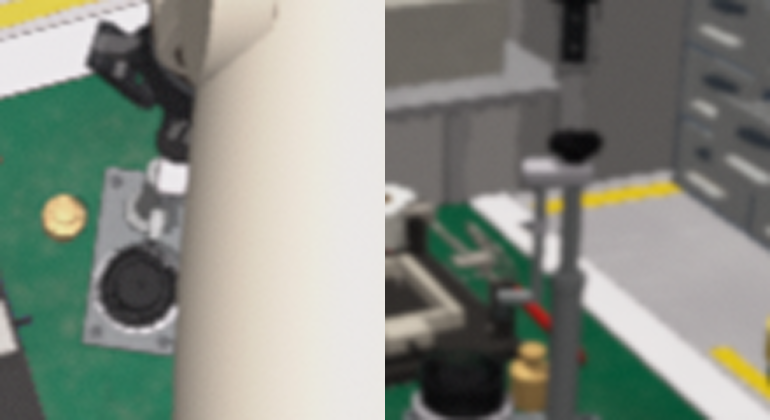

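Right panel: fingertips (575,62) stand straight above the knob (575,147), about 38 mm over it. Now I go down and watch the force.

>>> {"fn": "play_rows", "kwargs": {
  "steps": [
    [[-0.0025,-0.0025,0.005,0],[0,0,0.008,0],[0,0,0.008,0],[0,0,0.006,0],[0,0,0.003,0]]
  ]
}}

```text
time: 3.42
ee_pos: [0.6668, 0.0153, 0.2144]
tcp_rot: [-180.0, -0.1, 161.4]
wrist_force: [-0.4, -0.4, -0.6]
opening: 0.0
grasp_force: 0.0
```

>>> {"fn": "play_rows", "kwargs": {
  "steps": [
    [[0,0,0.002,0],[0,0,0.002,0],[0,0,0.002,0],[0,0,0.002,0],[0,0,0.002,0]]
  ]
}}

```text
time: 3.83
ee_pos: [0.6674, 0.0154, 0.2067]
tcp_rot: [180.0, 0.0, 161.4]
wrist_force: [-1.0, -0.0, 1.8]
opening: 0.0003
grasp_force: 1.3
```

>>> {"fn": "play_rows", "kwargs": {
  "steps": [
    [[0,0,0.002,0],[0,0,0.002,0],[0,0,0.002,0],[0,0,0.001,0],[0,0,0.001,0]]
  ]
}}

```text
time: 4.25
ee_pos: [0.6674, 0.0154, 0.1982]
tcp_rot: [180.0, 0.0, 161.4]
wrist_force: [1.2, 0.5, 2.1]
opening: -0.0001
grasp_force: 1.3
```

>>> {"fn": "play_rows", "kwargs": {
  "steps": [
    [[0,0,0.002,0],[0,0,0.002,0],[0,0,0.002,0],[0,0,0.002,0],[0,0,0.002,0]]
  ]
}}

```text
time: 4.67
ee_pos: [0.6674, 0.0154, 0.1881]
tcp_rot: [180.0, 0.0, 161.4]
wrist_force: [1.0, 0.2, 3.0]
opening: -0.0002
grasp_force: 1.3
```

>>> {"fn": "play_rows", "kwargs": {
  "steps": [
    [[0,0,0.002,0],[0,0,0.002,0],[0,0,0.001,0],[0,0,0.001,0],[0,0,0.001,0]]
  ]
}}

```text
time: 5.08
ee_pos: [0.6674, 0.0154, 0.1813]
tcp_rot: [180.0, 0.0, 161.4]
wrist_force: [1.5, 0.1, 2.7]
opening: -0.0
grasp_force: 1.3
```

>>> {"fn": "play_rows", "kwargs": {
  "steps": [
    [[0,0,0.001,0],[0,0,0.001,0],[0,0,0.0005,0],[0,0,0.0005,0],[0,0,0,0]]
  ]
}}

```text
time: 5.5
ee_pos: [0.6673, 0.0154, 0.1781]
tcp_rot: [-180.0, -0.0, 161.4]
wrist_force: [1.2, -0.6, 1.2]
opening: 0.0001
grasp_force: 0.9
```

>>> {"fn": "play_rows", "kwargs": {
  "steps": [
    [[0,0,0.0005,0],[0,0,0.0005,0],[0,0,0.0005,0],[0,0,0.0005,0],[0,0,0.0005,0]]
  ]
}}

```text
time: 5.92
ee_pos: [0.6673, 0.0154, 0.1757]
tcp_rot: [180.0, -0.0, 161.4]
wrist_force: [1.2, 0.8, 3.2]
opening: 0.0
grasp_force: 1.3
```

>>> {"fn": "play_rows", "kwargs": {
  "steps": [
    [[0,0,0.0004,0],[0,0,0.0004,0],[0,0,0.0004,0],[0,0,0.0004,0],[0,0,0.0004,0]]
  ]
}}

```text
time: 6.33
ee_pos: [0.6673, 0.0154, 0.1737]
tcp_rot: [180.0, -0.0, 161.4]
wrist_force: [1.2, 0.2, 3.5]
opening: 0.0003
grasp_force: 1.3
```

>>> {"fn": "play_rows", "kwargs": {
  "steps": [
    [[0,0,0.0003,0],[0,0,0.0003,0],[0,0,0.0003,0],[0,0,0.0003,0],[0,0,0.0003,0]]
  ]
}}

```text
time: 6.75
ee_pos: [0.6673, 0.0153, 0.1723]
tcp_rot: [-180.0, -0.0, 161.4]
wrist_force: [0.5, 0.3, 2.5]
opening: 0.0002
grasp_force: 1.3
```

```bash
python3 - <<'E'
from h import *
s=cam('side'); o=bot.get_obs(); print(o['ee_pos'],o['wrist_force'])
cv2.imwrite('pics/k2.png',cv2.resize(s['img'][170:260,270:350],(640,600),interpolation=cv2.INTER_CUBIC)[:600])
E
```

```text
[0.66726043 0.01533477 0.17218483] [0.58475517 0.40063096 2.48565332]
```

View pics/k2.png

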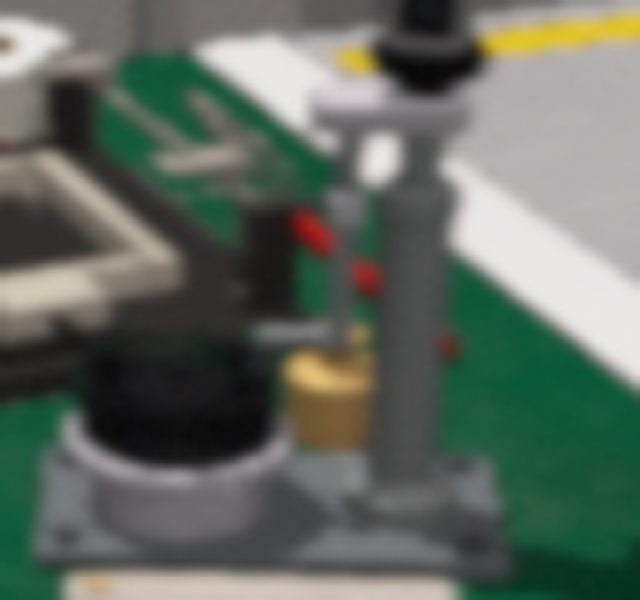

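The foot's arm (290,332) is now just above the impeller's rim level (about 340), not yet in evident contact. I continue gently.

>>> {"fn": "play_rows", "kwargs": {
  "steps": [
    [[0,0,0.0003,0],[0,0,0.0003,0],[0,0,0.0003,0],[0,0,0.0003,0],[0,0,0.0003,0]]
  ]
}}

```text
time: 7.22
ee_pos: [0.6673, 0.0154, 0.1707]
tcp_rot: [-180.0, -0.0, 161.4]
wrist_force: [1.1, 0.5, 2.2]
opening: 0.0001
grasp_force: 1.3
```

>>> {"fn": "play_rows", "kwargs": {
  "steps": [
    [[0,0,0.0003,0],[0,0,0.0003,0],[0,0,0.0003,0],[0,0,0.0003,0],[0,0,0.0003,0]]
  ]
}}

```text
time: 7.63
ee_pos: [0.6673, 0.0154, 0.1705]
tcp_rot: [180.0, 0.1, 161.4]
wrist_force: [-1.9, -0.6, 10.7]
opening: 0.0002
grasp_force: 5.4
```

Contact: z stops at 0.1705 with 10.7 N, matching the predicted 0.171. So the sole is at 0.0555 and the pointer at 0.1155. Back off and turn.

>>> {"fn": "play_rows", "kwargs": {
  "steps": [
    [[0,0,-0.002,0],[0,0,-0.005,0],[0,0,-0.015,0],[0,0,-0.02,0],[0,0,-0.02,0]]
  ],
  "gripper": 0
}}

```text
time: 8.05
ee_pos: [0.6668, 0.0153, 0.2313]
tcp_rot: [-180.0, -0.1, 161.4]
wrist_force: [1.5, 1.1, 0.7]
opening: -0.0002
grasp_force: 0.0
```

>>> {"fn": "play_rows", "kwargs": {
  "steps": [
    [[0,0,-0.01,-0.124],[0,0,0,-0.124],[0,0,0,-0.124],[0,0,0,-0.124],[0,0,0,-0.124]]
  ]
}}

```text
time: 8.47
ee_pos: [0.6672, 0.0154, 0.241]
tcp_rot: [180.0, -0.1, -162.7]
wrist_force: [-0.1, 0.6, 0.5]
opening: 0.0003
grasp_force: 0.0
```

>>> {"fn": "play_rows", "kwargs": {
  "steps": [
    [[0,0,0,-0.124],[0,0,0,-0.124],[0,0,0,-0.124],[0,0,0,-0.124],[0,0,0,-0.124]]
  ]
}}

```text
time: 8.88
ee_pos: [0.6671, 0.0153, 0.2409]
tcp_rot: [180.0, -0.0, -127.2]
wrist_force: [-0.8, 0.2, -0.0]
opening: -0.0
grasp_force: 0.0
```

>>> {"fn": "play_rows", "kwargs": {
  "steps": [
    [[0,0,0,-0.124],[0,0,0,-0.124],[0,0,0,-0.124],[0,0,0,-0.124],[0,0,0,-0.124]]
  ]
}}

```text
time: 9.3
ee_pos: [0.6671, 0.0153, 0.241]
tcp_rot: [179.9, -0.0, -91.7]
wrist_force: [-0.4, 0.1, 0.2]
opening: 0.0001
grasp_force: 0.0
```

>>> {"fn": "play_rows", "kwargs": {
  "steps": [
    [[0,0,0,-0.124],[0,0,0,0],[0,0,0,0],[0,0,0,0],[0,0,0,0]]
  ]
}}

```text
time: 9.72
ee_pos: [0.6673, 0.0153, 0.2412]
tcp_rot: [180.0, -0.0, -85.1]
wrist_force: [0.0, -0.8, 0.2]
opening: 0.0004
grasp_force: 0.0
```

>>> {"fn": "play_rows", "kwargs": {
  "steps": [
    [[0.005,0.015,0,0],[0.0055,0.0235,0,0],[0.0055,0.0235,0,0],[0.0055,0.0235,0,0],[0.0055,0.0235,0,0]]
  ]
}}

```text
time: 10.13
ee_pos: [0.5599, -0.0214, 0.2411]
tcp_rot: [180.0, -0.0, -85.1]
wrist_force: [-0.6, -0.2, 0.1]
opening: -0.0002
grasp_force: 0.0
```

>>> {"fn": "play_rows", "kwargs": {
  "steps": [
    [[0.0055,0.0235,0.01,0],[0.0055,0.0235,0.02,0],[0.0055,0.0235,0.03,0],[0.0055,0.02,0.03,0],[0.005,0.015,0.02,0]]
  ],
  "gripper": 0.05
}}

```text
time: 10.55
ee_pos: [0.4561, -0.0576, 0.1289]
tcp_rot: [179.9, 0.0, -85.1]
wrist_force: [-0.1, -0.3, -0.7]
opening: 0.0499
grasp_force: 0.0
```

>>> {"fn": "play_rows", "kwargs": {
  "steps": [
    [[0,0,0.01,0],[0,0,0,0],[0,0,0,0],[0,0,0,0],[0,0,0,0]]
  ]
}}

```text
time: 10.97
ee_pos: [0.4596, -0.0572, 0.1226]
tcp_rot: [-179.9, -0.0, -84.9]
wrist_force: [-0.4, -0.3, -0.4]
opening: 0.0503
grasp_force: 0.0
```

```bash
python3 - <<'E'
from h import *
t=cam('top');s=cam('side'); o=bot.get_obs(); print(o['ee_pos'],o['opening'],o['tcp_rot'],o['wrist_force'])
cv2.imwrite('pics/g1.png',np.vstack([cv2.resize(t['img'][105:255,255:395],(560,300)),cv2.resize(s['img'][150:300,195:335],(560,300))]) if 0 else np.hstack([cv2.resize(t['img'][105:255,255:355],(400,600),interpolation=cv2.INTER_CUBIC),cv2.resize(s['img'][180:330,190:290],(400,600),interpolation=cv2.INTER_CUBIC)]))
for z in (.009,.018): print(z,proj(s,[.458,-.057,z]))
print(proj(s,o['ee_pos']))
E
```

```text
[ 0.45929275 -0.05725031  0.12214872] 0.049960271630866034 [-1.79931000e+02 -1.44997193e-02 -8.49261028e+01] [0.72529555 0.14285437 0.32330211]
0.009 (np.float64(222.8370419308327), np.float64(270.4948508527836))
0.018 (np.float64(222.55448481619277), np.float64(266.7732737218741))
(np.float64(219.75115583068782), np.float64(220.79447083173397))
```

View pics/g1.png

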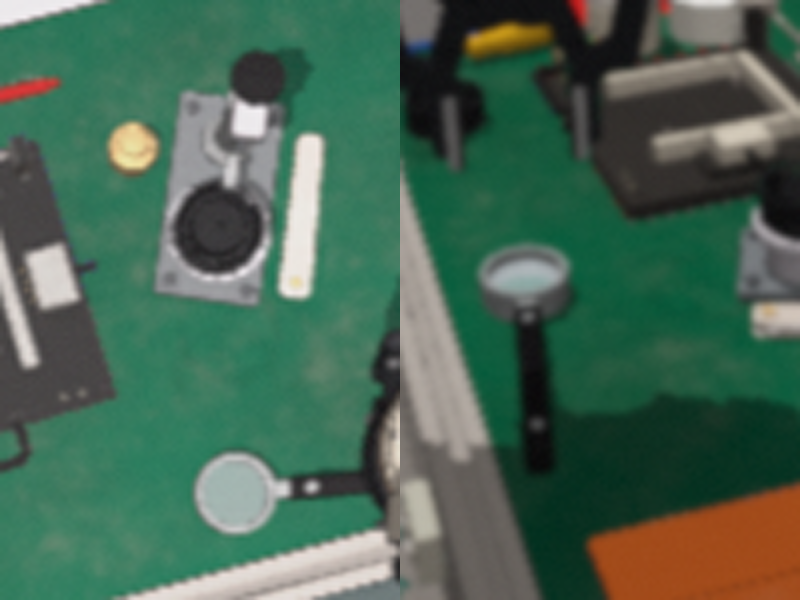

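Fingers (455,168)/(582,155) straddle the handle line (centre about 534,347), within 1–2 mm. Descend.

>>> {"fn": "play_rows", "kwargs": {
  "steps": [
    [[0,0,0.01,0],[0,0,0.02,0],[0,0,0.025,0],[0,0,0.02,0],[0,0,0.015,0]]
  ]
}}

```text
time: 11.48
ee_pos: [0.4576, -0.0572, 0.0289]
tcp_rot: [179.9, 0.0, -84.9]
wrist_force: [-0.2, -0.3, -0.6]
opening: 0.0501
grasp_force: 0.0
```

>>> {"fn": "play_rows", "kwargs": {
  "steps": [
    [[0,0,0.01,0],[0,0,0.007,0],[0,0,0.005,0],[0,0,0.003,0],[0,0,0.002,0]]
  ]
}}

```text
time: 11.9
ee_pos: [0.4588, -0.0574, 0.0045]
tcp_rot: [-180.0, -0.0, -84.9]
wrist_force: [-0.2, -0.6, 0.3]
opening: 0.0499
grasp_force: 0.0
```

>>> {"fn": "play_rows", "kwargs": {
  "steps": [
    [[0,0,0,0],[0,0,0,0],[0,0,0,0],[0,0,0,0],[0,0,0,0]]
  ]
}}

```text
time: 12.32
ee_pos: [0.4586, -0.0574, 0.0046]
tcp_rot: [-180.0, -0.0, -84.9]
wrist_force: [-0.4, 0.8, 0.2]
opening: 0.05
grasp_force: 0.0
```

>>> {"fn": "play_rows", "kwargs": {
  "steps": [
    [[0,0,0.001,0],[0,0,0.001,0],[0,0,0,0],[0,0,0,0],[0,0,0,0]]
  ],
  "gripper": 0,
  "squeeze": 40
}}

```text
time: 12.73
ee_pos: [0.4583, -0.0574, 0.0022]
tcp_rot: [180.0, 0.0, -84.9]
wrist_force: [0.2, 0.3, -0.5]
opening: 0.0133
grasp_force: 39.6
```

>>> {"fn": "play_rows", "kwargs": {
  "steps": [
    [[0,0,0,0],[0,0,0,0],[0,0,0,0],[0,0,0,0],[0,0,0,0]]
  ]
}}

```text
time: 13.15
ee_pos: [0.4583, -0.0574, 0.0022]
tcp_rot: [180.0, 0.0, -84.9]
wrist_force: [-0.5, -0.1, -0.5]
opening: 0.0127
grasp_force: 39.6
```

Gripped (13 mm, 40 N). Lift and turn clear of the gauge.

>>> {"fn": "play_rows", "kwargs": {
  "steps": [
    [[0,0,-0.005,0],[0,0,-0.015,0],[0,0,-0.025,0],[0,0,-0.03,0],[0,0,-0.03,0]]
  ]
}}

```text
time: 13.57
ee_pos: [0.4579, -0.0573, 0.1085]
tcp_rot: [180.0, 0.0, -84.9]
wrist_force: [1.0, 1.2, -1.6]
opening: 0.013
grasp_force: 39.5
```

>>> {"fn": "play_rows", "kwargs": {
  "steps": [
    [[0,0,-0.02,0.05],[0,0,-0.01,0.1],[0,0,0,0.12],[0,0,0,0.12],[0,0,0,0.12]]
  ]
}}

```text
time: 13.98
ee_pos: [0.4585, -0.0574, 0.138]
tcp_rot: [-180.0, 0.0, -114.5]
wrist_force: [0.1, -0.8, -1.6]
opening: 0.0131
grasp_force: 39.4
```

>>> {"fn": "play_rows", "kwargs": {
  "steps": [
    [[0,0,0,0.12],[0,0,0,0.12],[0,0,0,0.12],[0,0,0,0.12],[0,0,0,0.12]]
  ]
}}

```text
time: 14.4
ee_pos: [0.4583, -0.0574, 0.1376]
tcp_rot: [-180.0, 0.0, -148.9]
wrist_force: [1.1, 0.3, -1.3]
opening: 0.013
grasp_force: 39.4
```

>>> {"fn": "play_rows", "kwargs": {
  "steps": [
    [[0,0,0,0.12],[0,0,0,0.12],[0,0,0,0.1],[0,0,0,0.05],[0,0,0,0]]
  ]
}}

```text
time: 14.82
ee_pos: [0.4584, -0.0573, 0.1376]
tcp_rot: [-180.0, 0.0, -171.0]
wrist_force: [-0.2, 0.1, -1.3]
opening: 0.0129
grasp_force: 39.4
```

>>> {"fn": "play_rows", "kwargs": {
  "steps": [
    [[0,0,0,0],[0,0,0,0],[0,0,0,0],[0,0,0,0],[0,0,0,0]]
  ]
}}

```text
time: 15.23
ee_pos: [0.4584, -0.0574, 0.1373]
tcp_rot: [180.0, -0.0, -170.8]
wrist_force: [0.9, -0.1, -0.6]
opening: 0.0125
grasp_force: 39.5
```

```bash
python3 - <<'E'
from h import *
t=cam('top');s=cam('side'); o=bot.get_obs(); print(o['ee_pos'],o['opening'],o['tcp_rot'],o['wrist_force'],o['torque'],o['grasp_force'])
w=np.radians(o['tcp_rot'][2]); e=-np.array([np.cos(w),np.sin(w),0]); L=o['ee_pos']+.07*e+[0,0,.0068]
print('lens pred',L,proj(t,L+[0,0,.009]),proj(s,L),proj(s,L+[0,0,.009]))
def crop(i,u,v,n): u,v=int(u)-50,int(v)-75; print(n,'offset',u,v); return cv2.resize(i[v:v+150,u:u+100],(400,600),interpolation=cv2.INTER_CUBIC)
a=crop(t['img'],*proj(t,L),'top'); b=crop(s['img'],*proj(s,L),'side')
cv2.imwrite('pics/h1.png',np.hstack([a,b]))
E
```

```text
[ 0.45838211 -0.0573863   0.13728884] 0.013473060955706507 [-1.79998948e+02 -1.28557079e-03 -1.70859788e+02] [ 0.36921374  0.2928344  -0.58315192] [0.04499945 0.01155601 0.0201751 ] 39.450581073760986
lens pred [ 0.52749329 -0.04626672  0.14408884] (np.float64(348.26444090344944), np.float64(189.97818700110776)) (np.float64(255.7242544848304), np.float64(205.95865720232757)) (np.float64(255.602712224015), np.float64(201.64706982505717))
top offset 297 115
side offset 205 130
```

View pics/h1.png

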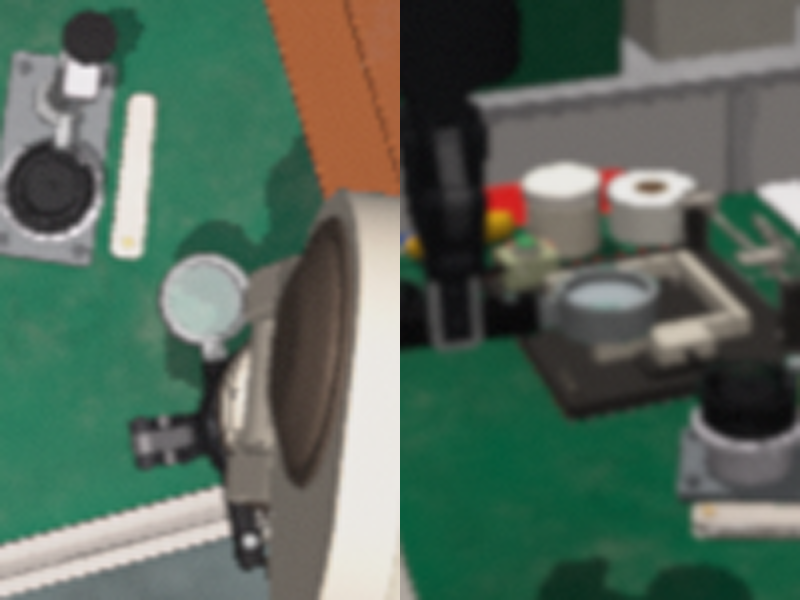

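Top: lens centre at (204,300) → px (347.9,189.6) vs predicted (348.3,190.0). Side: ring top (607,290) → (256.6,202) vs (255.6,201.6). The loupe is level and sits as predicted, within about 1 mm. The impeller is at panel (51,187). Now compute the final shift.

```bash
python3 - <<'E'
from h import *
t=cam('top');s=cam('side'); o=bot.get_obs()
P=lambda x,y,ou,ov:(ou+(x+.5)/4-.5,ov+(y+.5)/4-.5)
print('imp top', atz(t,*P(51.5,186.5,297,115),.0555), 'init',atz(t,275+148.5/4.28-.5,105+243.5/4.28-.5,.0555))
print('imp side ped', atz(s,*P(745-400,433,205,130),.0355),'init',atz(s,195+388.5/4-.5,150+342.5/4-.5,.0355))
print('lens top',atz(t,*P(204,300,297,115),.1531),'side',atz(s,*P(207,290,205,130),.1531))
# plate-independent: hough on top
g=cv2.cvtColor(t['img'],cv2.COLOR_BGR2GRAY)[135:190,285:335]
m=(g<70).astype(np.uint8); n,l,st,c=cv2.connectedComponentsWithStats(m); i=1+st[1:,4].argmax(); print(st[i],c[i]+[285,135],atz(t,*(c[i]+[285,135]),.0555))
w=np.radians(o['tcp_rot'][2]); e=-np.array([np.cos(w),np.sin(w),0]); L=o['ee_pos']+.071*e+[0,0,.0068]
for T in([.6078,.0245,.1155],):
    d=np.array(T)-L; print('lens',L,'world',d,'tool',R.from_euler('xyz',o['tcp_rot'],degrees=True).as_matrix().T@d)
E
```

```text
imp top [0.60634355 0.02595057 0.0555    ] init [0.6060061 0.0266651 0.0555   ]
imp side ped [0.60281645 0.00926706 0.0355    ] init [0.6059534  0.02016896 0.0355    ]
lens top [ 0.52824954 -0.04491803  0.1531    ] side [ 0.5288198  -0.04842764  0.1531    ]
[ 14  16  21  22 351] [308.94586895 161.74358974] [0.60517407 0.02725961 0.0555    ]
lens [ 0.52847921 -0.04609935  0.14407495] world [ 0.07932079  0.07059935 -0.02857495] tool [-0.0895234   0.05711275  0.02857058]
```

>>> {"fn": "play_rows", "kwargs": {
  "steps": [
    [[-0.003,0.002,0,0],[-0.007,0.0045,0,0],[-0.0105,0.007,0,0],[-0.012,0.008,0,0],[-0.012,0.008,0,0]]
  ]
}}

```text
time: 15.85
ee_pos: [0.4989, -0.0199, 0.1372]
tcp_rot: [180.0, 0.0, -170.9]
wrist_force: [0.6, -0.4, -0.6]
opening: 0.013
grasp_force: 39.5
```

>>> {"fn": "play_rows", "kwargs": {
  "steps": [
    [[-0.012,0.008,0,0],[-0.0105,0.007,0,0],[-0.009,0.006,0,0],[-0.007,0.0045,0,0],[-0.0045,0.0026,0,0]]
  ]
}}

```text
time: 16.27
ee_pos: [0.5364, 0.0143, 0.137]
tcp_rot: [180.0, -0.0, -170.8]
wrist_force: [-0.1, 0.1, -0.3]
opening: 0.0129
grasp_force: 39.5
```

>>> {"fn": "play_rows", "kwargs": {
  "steps": [
    [[0,0,0.002,0],[0,0,0.004,0],[0,0,0.005,0],[0,0,0.005,0],[0,0,0.004,0]]
  ]
}}

```text
time: 16.68
ee_pos: [0.5352, 0.013, 0.1165]
tcp_rot: [180.0, -0.0, -170.9]
wrist_force: [0.3, 0.5, -0.9]
opening: 0.0133
grasp_force: 39.5
```

>>> {"fn": "play_rows", "kwargs": {
  "steps": [
    [[0,0,0.003,0],[0,0,0.002,0],[0,0,0.0015,0],[0,0,0,0],[0,0,0,0]]
  ]
}}

```text
time: 17.1
ee_pos: [0.5357, 0.0134, 0.1109]
tcp_rot: [-180.0, 0.0, -170.9]
wrist_force: [0.8, -0.0, -1.3]
opening: 0.0132
grasp_force: 39.5
```

```bash
python3 - <<'E'
from h import *
t=cam('top');s=cam('side'); o=bot.get_obs(); print(o['time'],o['ee_pos'],o['opening'],o['tcp_rot'],o['wrist_force'],o['grasp_force'])
w=np.radians(o['tcp_rot'][2]); e=-np.array([np.cos(w),np.sin(w),0]); L=o['ee_pos']+.071*e+[0,0,.0068]
print('lens pred',L,proj(t,L+[0,0,.009]),proj(s,L),proj(s,L+[0,0,.009]))
print('pointer pred side',proj(s,[.606+.03*np.cos(-.146),.0247+.03*np.sin(-.146),.1155]))
def crop(i,u,v,n): u,v=int(u)-40,int(v)-60; print(n,'offset',u,v); return cv2.resize(i[v:v+120,u:u+80],(400,600),interpolation=cv2.INTER_CUBIC)
a=crop(t['img'],*proj(t,L),'top'); b=crop(s['img'],*proj(s,L),'side')
cv2.imwrite('pics/f1.png',np.hstack([a,b]))
E
```

```text
17.2 [0.53577887 0.01336556 0.11101818] 0.012646035496423848 [-1.79996119e+02  2.15121366e-02 -1.70879556e+02] [ 0.357515    0.32262965 -0.60248562] 39.4599187374115
lens pred [0.60588123 0.0246198  0.11781818] (np.float64(313.26300751850005), np.float64(155.9219967026294)) (np.float64(291.89741526600864), np.float64(200.07018737981664)) (np.float64(291.96517742160694), np.float64(196.1705795483191))
pointer pred side (np.float64(306.44341912117267), np.float64(201.33451236639905))
top offset 272 96
side offset 251 140
```

View pics/f1.png

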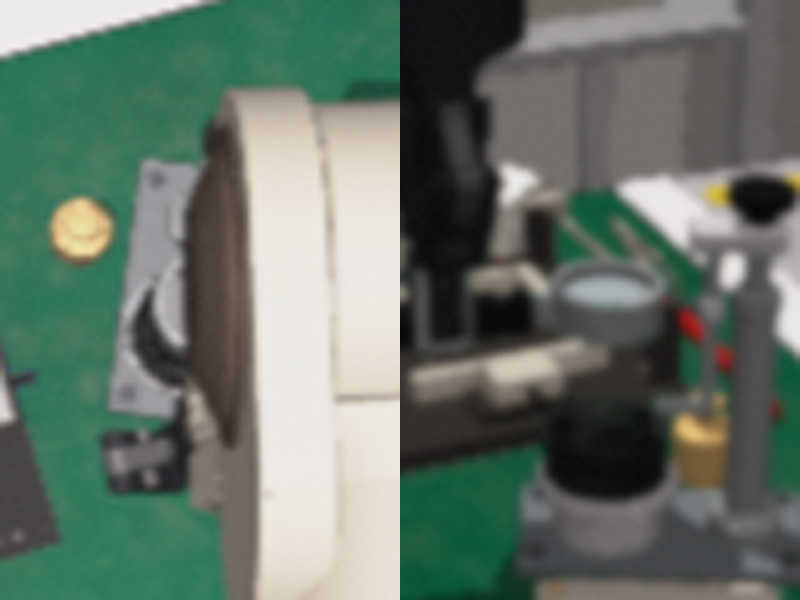

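Side: ring centre (609,285) sits over the pedestal/impeller centre (607). Ring edge (665) is clear of the pointer (about 680,307), and the foot still rests on the rim at (680,405). The lens is 2.3 mm high, so I lower it by that.

>>> {"fn": "play_rows", "kwargs": {
  "steps": [
    [[0,0,0.001,0],[0,0,0.001,0],[0,0,0.0003,0],[0,0,0,0],[0,0,0,0]]
  ]
}}

```text
time: 17.62
ee_pos: [0.5357, 0.0134, 0.1085]
tcp_rot: [-180.0, -0.0, -170.9]
wrist_force: [0.1, 0.5, -1.8]
opening: 0.013
grasp_force: 39.5
```

>>> {"fn": "play_rows", "kwargs": {
  "steps": [
    [[0,0,0,0],[0,0,0,0],[0,0,0,0],[0,0,0,0],[0,0,0,0]]
  ]
}}

```text
time: 18.03
ee_pos: [0.5357, 0.0134, 0.1085]
tcp_rot: [-180.0, 0.0, -170.9]
wrist_force: [0.1, -0.3, -0.9]
opening: 0.0127
grasp_force: 39.5
```

```bash
python3 -c "
from workcell import bot
print(bot.job_done())"
```

```text
the job is handed in; nothing more can be done
None
```

I handed the job in at about 18 s: the gauge's foot rests on the impeller, and the loupe is held level over the impeller's middle with its lens at 115.3 mm, against 115.5 mm for the pointer. I measured about 6 mm of clearance between the loupe's ring and the pointer; the judging result was not shown to me.

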